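# Clip the measuring cup to the sorting table's snap hook

## Robot

A 6-joint arm with a two-finger parallel gripper is mounted at the origin on the work surface. World frame = base frame: x ahead of the robot, y to its left, z up, the work surface at z = 0. Lengths are in m, angles in degrees, forces in N, time in s.
With the tool pointing down it reaches from about 0.375 to 0.925 m from the base axis. Payload 5.7 kg.
Tool frame: the origin (TCP) lies on the centre line of the jaws, within the pads' length; the fingertips stand 11 mm ahead of it and the grasp point (between the pads) lies 8 mm behind it (nose_length is the y of the fingertips in the tool frame, in m); y points along the fingers, z is the direction in which the jaws open and shut, and the axes are right-handed (so a half turn about y gives the same grasp; the last joint's range is limited). The gripper opens to 85 mm and grips with 20 to 120 N. Pads are 22 mm wide; open, the fingers measure 114 mm over their backs; the gripper's body (76 mm by 85 mm) begins 54 mm behind the grasp point. The pads swing forward as they close: fully open they stand 13 mm farther back than shut.
Start: joints at [-76.324, 20.558, 86.54, -0, 72.909, -6.595], TCP at [0.208, -0.563, 0.242] pointing down, gripper open.
Joint ranges: [-170.27, 170.27], [-57.76, 135], [12.27, 136.19], [-55.21, 235.2], [11.17, 155.16], [-170.74, 170.74]. Speed limits (degrees/s): [136.94, 136.94, 180, 180, 180, 180].

## Interface

Orientations are given as [roll, pitch, yaw] about the fixed x, y, z axes, in that order (R = Rz(yaw) Ry(pitch) Rx(roll)).
In Python, from cell import read_state, camera, calibration, sign_off, nose_length gives the robot as it stands.
- The arm moves only by the tool arm_command, never from a script. Its argument "increments" is a list of rows, each a list of 4 numbers: the shift along the tool's x, y, z in mm, then the turn about the tool's y in degrees. A call has 1 to 20 rows; each row shifts and turns the commanded pose from where the row before left it, along the tool's axes as they then stand; what a row does not reach is not made up. A row lasts 1/8 s, in which the tool goes at most 62.5 mm and 10.7 degrees, less where a joint would pass 70% of its speed; a pose out of reach is approached as far as the arm can. A call is refused whole if a number of a shift passes 62.5 or a number of a turn 10.7, either way. A call with a gripper value outside its range is refused whole. "grip" is the closure, from 0 (fully open) to 1 (shut), set as the call begins (left out, the last holds). The fingers move at their own pace and stop on an object; "squeeze" is the grip in N (left out, the last holds). Time passes only in rows, so rows that do not move let the fingers close. It gives the time, the measured TCP pose, the force and the opening at its end, in the units of the state.
- read_state(): the state, without advancing time (a new reading comes with each control period).
- camera(name): name is "side" or "top"; returns the picture (420x560x3 uint8, red, green, blue); there is no depth.
- calibration(name): a dict with "intrinsics" (3x3 intrinsics, pixels), "origin" and "orientation" of the camera in the world. Camera axes: x right, y down, z forward; pixel columns grow to the right and rows downward; lengths in m; the calibration is good to about 2 mm. A picture is of the moment at which its call begins. calibration takes no time and is no camera call.
- sign_off(): hands the job in, once; it reports no verdict.
The state is a dict: "clock": time; "joint_positions": joint angles; "qvel": joint speeds; "tau": joint torques, N m; "eef_pos": TCP position; "tool_rot": TCP orientation; "force": force on the tool from outside, world axes, zero at the start; "torque": the same for the moment, N m; "gripper_width": finger opening in m.
Only numpy, scipy, OpenCV 4.12 (cv2) and the standard library are available. Lean on these libraries where they do the work, as an engineer would, in place of code of your own. Each camera call takes 0.05 s, during which the arm holds its last target.

## Task

Clip the steel measuring cup to the snap hook on the pegboard: carry it by its handle, with its ring push the hook's sprung gate down until the ring's end bar is inside and the gate has snapped shut over it, then tug the cup gently upward so that the ring pulls on the shut gate for a moment to prove it holds. Finally leave the cup standing upright on the pegboard, still clipped, and let go. Never use more than about 15 N on the hook or the board, keep the fingers off the hook, and leave the other things where they are.

Things in the scene. Friction and masses are not known exactly. Their poses are not given: they have to be found in the camera images.
- cup: Steel measuring cup, 76 mm across, 62 mm high, about 0.18 kg, loose, standing on the table. Origin: centre of its underside, z up. Its handle points along its own +x: a level flat bar 14 mm wide (y), 10 mm high, mid-height 52 mm above the underside, from 38 to 100 mm out. A level steel D-ring is fixed at the handle's end, 102 to 130 mm out.
- cup_grip (a point): The place to grip the cup: mid-height and mid-width of the handle, 78 mm out from the cup's axis, 52 mm above its underside, 52 mm short of the ring's end bar. Axes as the cup's.
- cup_bar (a point): Centre of the straight end bar of the D-ring, 130 mm out from the cup's axis, 52 mm above its underside. The ring is 6 mm round bar; it widens from 20 mm to 42 mm at this end bar, which runs along the cup's y. Axes as the cup's.
- stand: Fixed post of two steel uprights, 105 mm high, on the pegboard; it carries the steel snap hook. Origin: on the panel's top, straight below the middle of the hook's mouth; z up; uprights 30 to 40 mm behind (+x), the hook reaches to -x. The hook is clamped at a height that varies by 14 mm and is NOT reported: find it by touch. All but the gate is rigid.
- mouth (a point): Fixed point 82 mm above the stand's origin, MID-RANGE of the gate's height: the real gate lies -7 to +7 mm from it (unreported). The hook is an upright U 12 mm wide (y); its mouth, open upward, spans x = -8 (nose) to +13 mm (back). Its floor is 43 mm below the gate, so with the cup standing on the panel the end bar hangs free in the U, 52 mm above the panel.
- nose (a point): Mid-range point of the nose tip, 11 mm in front (-x) of the mouth's middle, 86 mm above the panel (real tip 79 to 93 mm, 4 mm above the gate). The nose is 6 mm thick (x), 10 mm wide (y) and must come up through the D-ring, the end bar going down behind it.
- gate (a joint): Opening angle of the hook's gate: 0 = shut (level, across the mouth), 1.45 rad = fully down. The gate is steel wire, 5 mm thick, hinged at x = +10 mm of the stand, 17 mm long, its tip at the nose. It swings only down, into the hook; pushing it takes about 4 N at first, up to about 8 N, and it springs shut above the bar once that is about 18 mm below the hinge. It cannot swing up.
- panel: Fixed pegboard panel lying flat, 300 x 300 mm, 12 mm thick, its top 12 mm above the table. Origin: centre of its underside.
- plain_post: A like post on the panel that carries only a level plain stub, no mouth and no gate; fixed, not used. Origin as the stand's: on the panel's top.
- pot: White ceramic pot with two side handles, 90 mm across, 75 mm high, loose, not used. Origin: centre of its underside.
- funnel: Grey funnel standing mouth down, 100 mm across, 100 mm high, loose, not used. Origin: centre of its underside.
- tin: Small tin on the panel, 34 mm across, 38 mm high, loose, not used. Origin: centre of its underside.
- beaker: Small steel cup without a handle, 64 mm across, 55 mm high, loose, not used. Origin: centre of its underside.
There are look-alikes about, which are no part of the job. What is shaped like the cup but pink is not meant.

How it is judged (in metres and radians):
On the way, in this order (a step that is already met when the one before it is completed fails the run):
1. the ring pushes the gate open (value of joint gate above 0.3 rad and contact force between cup and stand above 0.5 N and x of cup_bar in the frame of stand between -0.01 and 0.01 m and y of cup_bar in the frame of stand between -0.018 and 0.018 m).
2. the end bar is inside the hook and the gate has snapped shut over it (value of joint gate below 0.06 rad and z of cup_bar in the frame of stand below 0.064 m and x of cup_bar in the frame of stand between -0.01 and 0.01 m and y of cup_bar in the frame of stand between -0.018 and 0.018 m), for 0.2 s.
3. the ring is tugged up against the shut gate with at least 3 N (bar lifted to the gate, at least 64 mm above the panel) (value of joint gate below 0.06 rad and z of cup_bar in the frame of stand between 0.064 and 0.088 m and contact force between cup and stand above 3 N and x of cup_bar in the frame of stand between -0.01 and 0.01 m and y of cup_bar in the frame of stand between -0.018 and 0.018 m), for 0.2 s.
At the end, for the whole second after the job is handed in: The cup stands upright (within 0.08 rad) and still on the pegboard, the ring's end bar inside the hook (within 10 mm of the mouth's middle along the stand's x, 18 mm along its y, and 47 to 57 mm above the panel), the gate shut (under 0.06 rad), and nothing pressing hard on the hook (under 8 N) (value of joint gate below 0.06 rad and z of cup_bar in the frame of stand between 0.047 and 0.057 m and angle between cup's own z axis and vertical below 0.08 rad and linear speed of cup below 0.01 m/s and contact force between cup and stand below 8 N and x of cup_bar in the frame of stand between -0.01 and 0.01 m and y of cup_bar in the frame of stand between -0.018 and 0.018 m); the robot touches nothing.
It fails at once if the cup presses on the snap hook or its post with more than 16 N (contact force between cup and stand above 16 N).
It fails at once if the cup presses on the pegboard with more than 22 N (contact force between cup and panel above 22 N).
It fails at once if the fingers touch the hook, gate or post (contact force between the fingers and stand above 1 N).
It fails at once if a bystander (pot, funnel, tin or beaker) is moved more than 20 mm (distance of any of pot, funnel, tin, beaker from where it was at the start of the episode above 0.02 m).
It also fails if it takes over 61 s, if anything falls off the work surface, if the arm or the gripper's body presses on something with over 40 N, if the wrist force passes 120 N, or if a joint passes its speed limit or range.

## Working session

There is one attempt and no reset: what is moved stays moved. The work goes in short steps, Python scripts to look and compute and a tool call to move; the robot and the scene stay as the last step left them, time stands still between calls to the robot, and variables do not carry over. Pictures are saved under pics/ and viewed, and the job is handed in when it is done.

Besides the shell and the picture viewer there is one more tool, called after "Emit:" as name([rows], argument=value, ...), one row to a line, values as JSON. arm_command: Moves the arm, as the interface text tells. Its arguments: {"type":"object","properties":{"increments":{"type":"array","items":{"type":"array","items":{"type":"number"}}},"grip":{"type":"number"},"squeeze":{"type":"number"}},"required":["increments"]}

```bash
mkdir -p pics; python3 - <<'E'
from cell import *
import cv2
s=read_state();print(s)
for n in("side","top"):
    cv2.imwrite(f"pics/{n}0.png",camera(n)[:,:,::-1]);print(calibration(n))
print(nose_length)
E
```

```text
{'clock': 0.0, 'joint_positions': array([-7.63258487e+01,  2.05962459e+01,  8.65997589e+01, -1.62541154e-04,
        7.29066446e+01, -6.59460071e+00]), 'qvel': array([ 0.04213811, -0.02087613, -0.04528917,  0.09675217, -0.02845119,
        0.04284168]), 'tau': array([-6.12631284e-04, -5.27612615e+01, -2.78616267e+01, -3.05635022e-04,
        1.30797757e-02, -1.77797642e-05]), 'eef_pos': array([ 0.20769187, -0.5622086 ,  0.24146598]), 'tool_rot': array([-9.01019880e+01,  1.16343632e-02, -1.59731210e+02]), 'force': array([ 0.16960779, -0.0572911 ,  0.4866525 ]), 'torque': array([ 0.03753747,  0.03872528, -0.01047592]), 'gripper_width': 0.08512599332336909}
{'intrinsics': array([[378.99877841,   0.        , 279.16007143],
       [  0.        , 378.99877841, 210.02503165],
       [  0.        ,   0.        ,   1.        ]]), 'origin': array([0.20039716, 0.85186241, 0.72255955]), 'orientation': array([-127.88868559,    0.50626384, -159.67509263])}
{'intrinsics': array([[531.72279801,   0.        , 274.30035499],
       [  0.        , 531.72279801, 213.66815054],
       [  0.        ,   0.        ,   1.        ]]), 'origin': array([0.18071583, 0.08626651, 1.45244348]), 'orientation': array([-1.67451112e+02,  5.58218926e-03, -9.21187417e+01])}
0.011
```

View pics/side0.png

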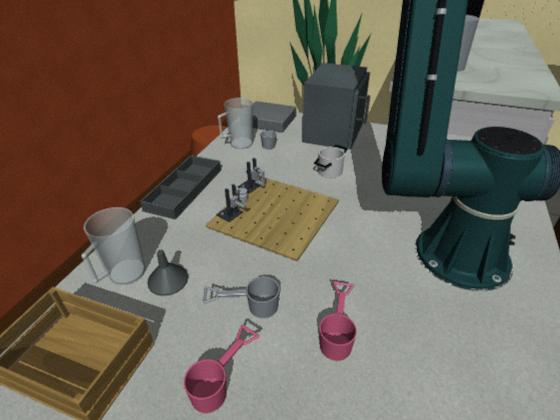

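View pics/top0.png

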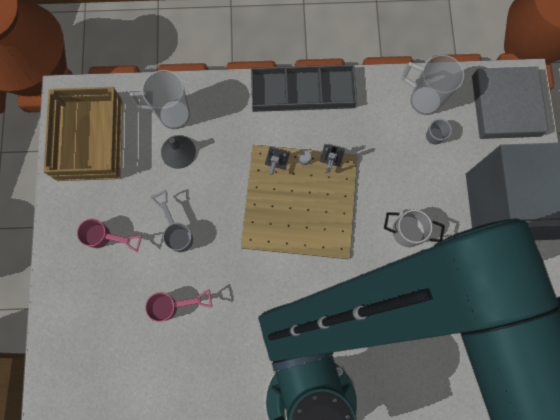

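```bash
python3 - <<'E'
import cv2,numpy as np
t=cv2.imread("pics/top0.png");s=cv2.imread("pics/side0.png")
R=lambda im,k:cv2.resize(im,None,fx=k,fy=k,interpolation=cv2.INTER_CUBIC)
cv2.imwrite("pics/a.png",np.hstack([R(t[180:260,130:210],5)[:400], R(s[270:330,190:290],4)[:240].copy() if 0 else cv2.copyMakeBorder(R(s[270:330,195:290],4),0,160,0,0,cv2.BORDER_CONSTANT)]))
cv2.imwrite("pics/b.png",np.vstack([R(t[135:185,245:385],5), R(s[150:225,205:345],5)[:340]]))
E
```

```text
(no output)
```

View pics/a.png

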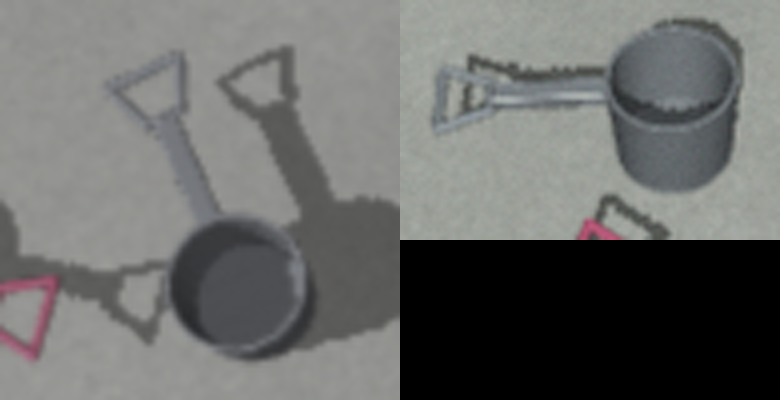

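View pics/b.png

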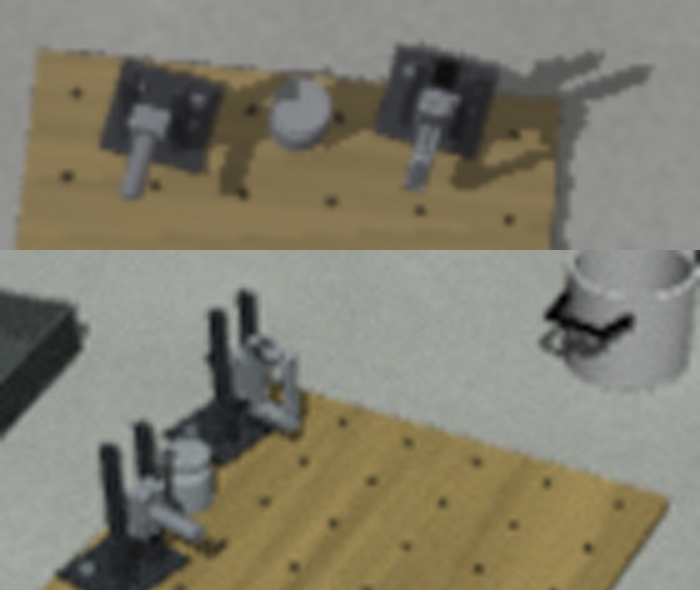

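```bash
cat > h.py <<'E'
import numpy as np,cv2
from cell import *
from scipy.spatial.transform import Rotation as Ro
from scipy.optimize import least_squares
C={}
for n in("side","top"):
    c=calibration(n);C[n]=(np.array(c["intrinsics"]),np.array(c["origin"]),Ro.from_euler("xyz",c["orientation"],degrees=True).as_matrix())
def proj(n,P):
    K,o,R=C[n];q=(np.atleast_2d(P)-o)@R@K.T;return q[:,:2]/q[:,2:]
def plane(n,uv,z):
    K,o,R=C[n];d=R@np.linalg.inv(K)@np.array([uv[0],uv[1],1.]);return o+d*(z-o[2])/d[2]
def tri(us,ut):
    f=lambda p:np.r_[proj("side",p)[0]-us,proj("top",p)[0]-ut]
    r=least_squares(f,[.5,0,.05]);return r.x,r.fun
def crop(n,src,x0,y0,x1,y1,k,name,pts=()):
    im=cv2.resize(src[y0:y1,x0:x1],None,fx=k,fy=k,interpolation=cv2.INTER_CUBIC)
    for L in pts:
        q=proj(n,L);q=((q-[x0,y0]+.5)*k-.5);cv2.polylines(im,[np.round(q*8).astype(np.int32)],False,(0,0,255),1,cv2.LINE_AA,3)
    if name:cv2.imwrite("pics/"+name,im)
    return im
def T(pose,P):  # x,y,yaw deg,z
    x,y,a,z=pose;return np.asarray(P,float)@Ro.from_euler("z",a,degrees=True).as_matrix().T+[x,y,z]
th=np.linspace(0,2*np.pi,60)
circ=lambda r,z:np.c_[r*np.cos(th),r*np.sin(th),0*th+z]
def cup(pose):
    return [T(pose,p) for p in (circ(.038,.062),circ(.038,0),[[.038,.007,.057],[.1,.007,.057],[.1,-.007,.057],[.038,-.007,.057]],[[.102,.010,.052],[.130,.021,.052],[.130,-.021,.052],[.102,-.010,.052]])]
E
python3 - <<'E'
from h import *
print(tri((204.3,294.1),(159,193.8)),tri((263.1,288.9),(177.2,236.2)))
b=plane("top",(159,193.8),.052);c=plane("top",(177.2,236.2),.062);print(b,c,np.linalg.norm((b-c)[:2]),np.degrees(np.arctan2(*(b-c)[1::-1])))
b=plane("side",(204.3,294.1),.052);c=plane("side",(263.1,288.9),.062);print(b,c,np.linalg.norm((b-c)[:2]),np.degrees(np.arctan2(*(b-c)[1::-1])))
E
python3 - <<'E'
import sys;sys.path.insert(0,'.')
from h import *
t=cv2.imread("pics/top0.png");s=cv2.imread("pics/side0.png")
import os;os.chdir(".")
crop("top",t,310,135,360,185,12,"c.png");crop("side",s,235,150,285,200,12,"d.png")
crop("top",t,235,135,365,265,5,"e.png")
E
```

```text
(array([0.56004928, 0.38729534, 0.04673211]), array([-0.16254868, -0.04691277,  0.06166951,  0.19513471])) (array([0.43781767, 0.33542989, 0.05637525]), array([-0.47410227, -0.12917878,  0.12123741,  0.5664027 ]))
[0.55918297 0.38634046 0.052     ] [0.43832017 0.33475158 0.062     ] 0.13141244413731762 23.11464884763599
[0.55683562 0.39091002 0.052     ] [0.43467251 0.33977303 0.062     ] 0.13243419518725458 22.71399156129453
```

View pics/c.png

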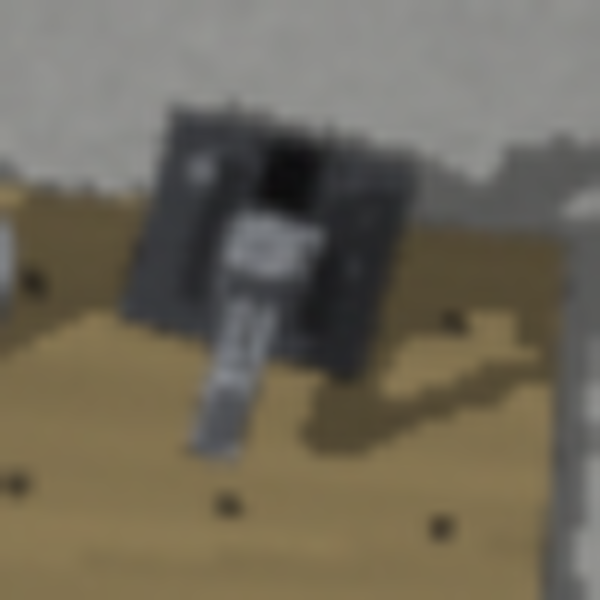

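View pics/d.png

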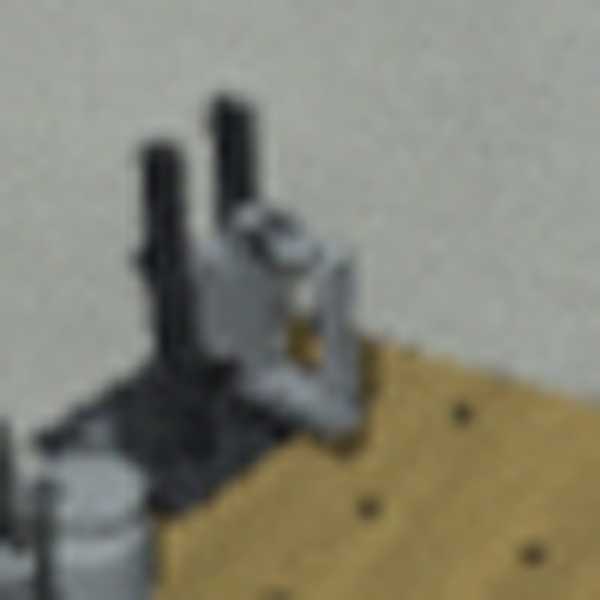

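View pics/e.png

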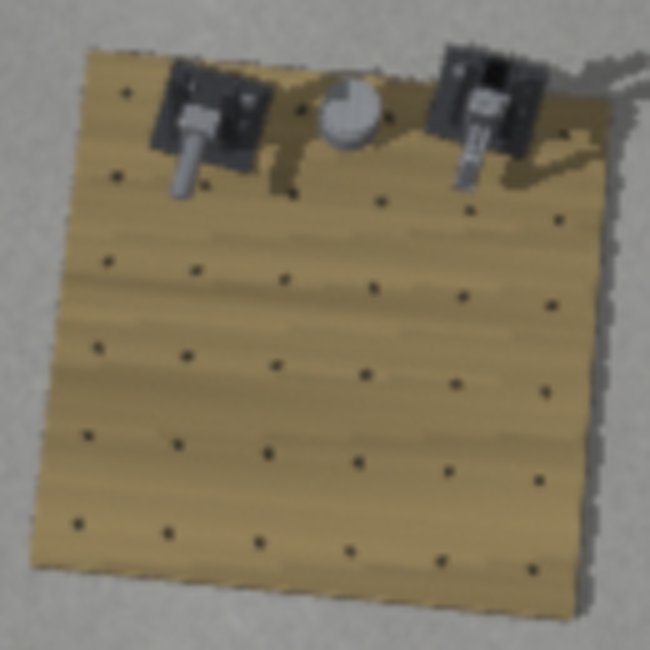

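```bash
python3 - <<'E'
from h import *
f=lambda u,v:((u+.5)/12-.5+310,(v+.5)/12-.5+135)
g=lambda u,v:((u+.5)/12-.5+235,(v+.5)/12-.5+150)
P=[plane("top",f(*q),.015)for q in((170,108),(418,165),(355,378),(125,318))]
for i in range(4):
    d=P[(i+1)%4]-P[i];print(P[i].round(4),np.linalg.norm(d).round(4),np.degrees(np.arctan2(d[1],d[0])).round(1))
print(np.mean(P,0))
print("nose",tri(g(338,252),f(232,390)))
print("floor front",tri(g(345,428),f(215,455)))
print("upr tops side",plane("side",g(160,148),.117),plane("side",g(232,100),.117), proj("top",plane("side",g(160,148),.117)),proj("top",plane("side",g(232,100),.117)))
e=lambda u,v:((u+.5)/5-.5+235,(v+.5)/5-.5+135)
P=[plane("top",e(*q),.012)for q in((90,50),(611,100),(577,618),(32,567))]
for i in range(4):
    d=P[(i+1)%4]-P[i];print(P[i].round(4),np.linalg.norm(d).round(4),np.degrees(np.arctan2(d[1],d[0])).round(1))
E
```

```text
[ 0.7001 -0.0739  0.015 ] 0.0603 -105.8
[ 0.6837 -0.1319  0.015 ] 0.0553 160.7
[ 0.6315 -0.1136  0.015 ] 0.0559 72.5
[ 0.6483 -0.0603  0.015 ] 0.0536 -14.7
[ 0.66587051 -0.09490093  0.015     ]
nose (array([ 0.6048142 , -0.07517118,  0.09359777]), array([-0.09776901, -0.02756295,  0.02291897,  0.08385356]))
floor front (array([ 0.6064552 , -0.07713471,  0.03696628]), array([-0.29422916, -0.08256187,  0.06750267,  0.25473003]))
upr tops side [ 0.65226701 -0.07218697  0.117     ] [ 0.64440937 -0.10108833  0.117     ] [[327.59475433 147.33907769]] [[338.68536505 149.77388793]]
[0.7055 0.1291 0.012 ] 0.2983 -97.9
[ 0.6645 -0.1664  0.012 ] 0.2979 172.4
[ 0.3693 -0.127   0.012 ] 0.2987 82.5
[0.4083 0.1692 0.012 ] 0.2999 -7.7
```

```bash
cat >> h.py <<'E'
def box(x0,x1,y0,y1,z0,z1):
    c=lambda z:[[x0,y0,z],[x1,y0,z],[x1,y1,z],[x0,y1,z],[x0,y0,z]]
    return [c(z0),c(z1)]+[[[x,y,z0],[x,y,z1]]for x in(x0,x1)for y in(y0,y1)]
def stand(pose,dz):
    g=.082+dz;L=box(-.014,-.008,-.005,.005,g-.043-.006,g+.004)+box(-.014,.013,-.006,.006,g-.049,g-.043)
    L+=[[[.010,0,g],[-.007,0,g]]]
    for s in(1,-1): L+=box(.030,.040,s*.015-.005,s*.015+.005,0,.105)
    return [T(pose,p) for p in L]
E
cat > ov.py <<'E'
from h import *
import sys
x,y,a,dz=map(float,sys.argv[1:5]);p=(x,y,a,.012)
t=cv2.imread("pics/top0.png");s=cv2.imread("pics/side0.png")
A=crop("top",t,312,140,352,180,10,None,stand(p,dz));B=crop("side",s,240,150,280,190,10,None,stand(p,dz))
cv2.imwrite("pics/"+sys.argv[5],np.hstack([A,B]))
E
python3 ov.py .615 -.0778 -16 -.004 ov1.png
```

```text
(no output)
```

View pics/ov1.png

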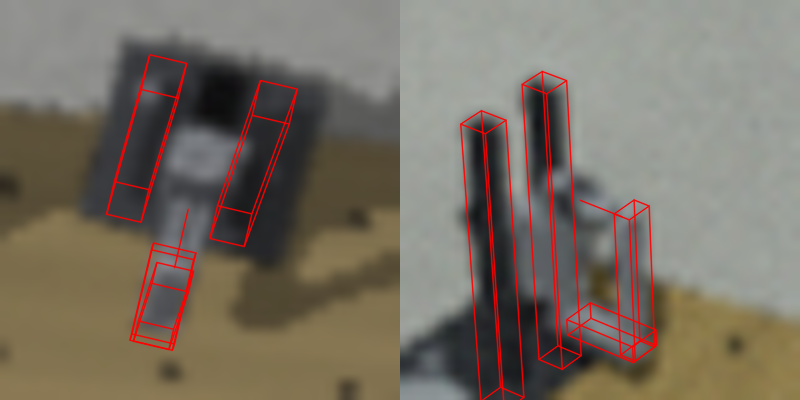

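```bash
cat > d.py <<'E'
import sys
from cell import read_state
from scipy.spatial.transform import Rotation as Ro
import numpy as np
# target x y z [yaw]; prints tool shift (before turn), turn, with the shift also expressed after the turn
a=list(map(float,sys.argv[1:]))
s=read_state();R=Ro.from_euler("xyz",s["tool_rot"],degrees=True).as_matrix()
d=np.array(a[:3])-s["eef_pos"]
print("t",s["clock"],"pos",s["eef_pos"].round(4),"rot",s["tool_rot"].round(2),"F",s["force"].round(2),"M",s["torque"].round(2),"w",round(s["gripper_width"],4),"j6",s["joint_positions"][5].round(1))
print("shift",(R.T@d*1000).round(1),np.linalg.norm(d).round(3))
if len(a)>3:
    dy=(a[3]-s["tool_rot"][2]+180)%360-180;print("turn",round(-dy,2),"shift after",(Ro.from_euler("xyz",[-90,0,a[3]],degrees=True).as_matrix().T@d*1000).round(1))
E
python3 d.py .5 -.2 .24 -157.1
```

```text
t 0.1 pos [ 0.2077 -0.5622  0.2415] rot [-9.0100e+01  1.0000e-02 -1.5973e+02] F [-0.05  0.98  0.15] M [0.   0.01 0.  ] w 0.0855 j6 -6.6
shift [-399.7    2.  -238.5] 0.465
turn -2.63 shift after [-410.2    1.5 -220. ]
```

Emit:
arm_command([
  [-20, 0, -12, 0],
  [-40, 0, -24, 0],
  [-40, 0, -24, 0],
  [-40, 0, -24, 0],
  [-40, 0, -24, 0],
  [-40, 0, -24, 0],
  [-40, 0, -24, 0],
  [-40, 0, -24, 0],
  [-40, 0, -24, 0],
  [-40, 0, -24, 0],
  [-20, 0, -12, 0],
  [0, 0, 0, -2.6],
], grip=0.5, squeeze=100)

```text
clock: 1.6
eef_pos: [0.5005, -0.1959, 0.2421]
tool_rot: [-90.1, 0.0, -156.9]
force: [-0.7, -0.2, -0.8]
gripper_width: 0.0427
```

```bash
python3 d.py .5093 .3681 .16 -157.1
```

```text
t 1.6 pos [ 0.5005 -0.1959  0.2421] rot [-9.0070e+01  1.0000e-02 -1.5689e+02] F [-0.65 -0.22 -0.83] M [0.   0.03 0.  ] w 0.0427 j6 38.1
shift [-229.5   82.8 -515.2] 0.57
turn 0.21 shift after [-227.6   82.1 -516.2]
```

Emit:
arm_command([
  [-10, 0, -22, 0],
  [-20, 0, -45, 0],
  [-20, 0, -45, 0],
  [-20, 8, -45, 0],
  [-20, 9, -45, 0],
  [-20, 9, -45, 0],
  [-20, 9, -45, 0],
  [-20, 9, -45, 0],
  [-20, 10, -45, 0],
  [-20, 10, -45, 0],
  [-20, 10, -45, 0],
  [-15, 8, -33, 0],
  [-4, 0, -10, 0],
  [0, 0, 0, 0],
])

```text
clock: 3.35
eef_pos: [0.5098, 0.3648, 0.1603]
tool_rot: [-90.0, -0.0, -157.0]
force: [0.5, -0.0, 0.4]
gripper_width: 0.0429
```

```bash
python3 d.py .5093 .3681 .16 -157.1; python3 - <<'E'
from h import *
for n,b in(("side",(180,250,310,340)),("top",(120,160,220,260))):
    im=camera(n)[:,:,::-1].copy();cv2.imwrite(f"pics/{n}1.png",im)
    crop(n,im,*b,5,f"{n}1c.png",cup((.4375,.338,22.9,0)))
E
```

```text
t 3.35 pos [0.5098 0.3648 0.1603] rot [-8.9990e+01 -4.0000e-02 -1.5704e+02] F [ 0.51 -0.01  0.44] M [ 0.01  0.02 -0.02] w 0.0429 j6 96.3
shift [-0.8  0.3 -3.2] 0.003
turn 0.06 shift after [-0.8  0.3 -3.2]
```

View pics/side1c.png

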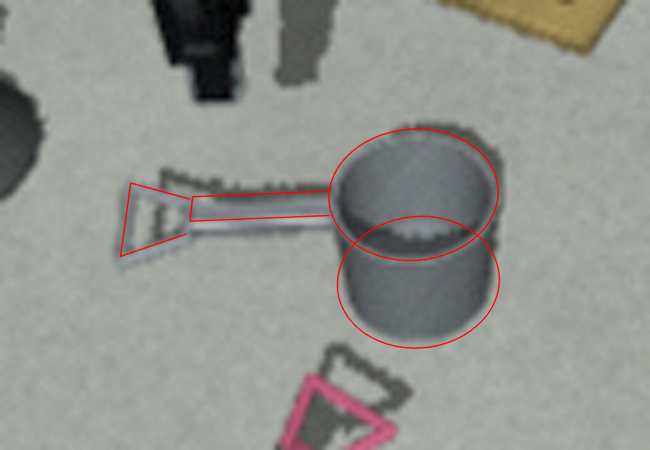

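View pics/top1c.png

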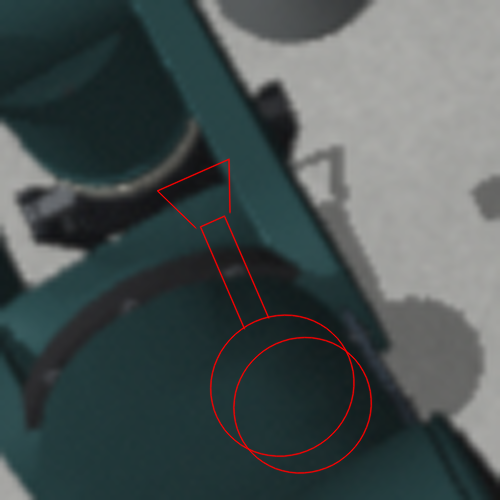

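```bash
python3 - <<'E'
from h import *
p=np.array([.5098,.3648,.149]);u=np.array([np.cos(np.radians(113)),np.sin(np.radians(113)),0]);v=np.array([u[1],-u[0],0])
im=cv2.imread("pics/side1.png")
L=[[p+k*u*d+v*w for d,w in((.0215,-.011),(.0215,.011),(.036,.011),(.036,-.011),(.0215,-.011))] for k in(1,-1)]
crop("side",im,200,235,260,295,10,"f.png",L)
E
```

```text
(no output)
```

View pics/f.png

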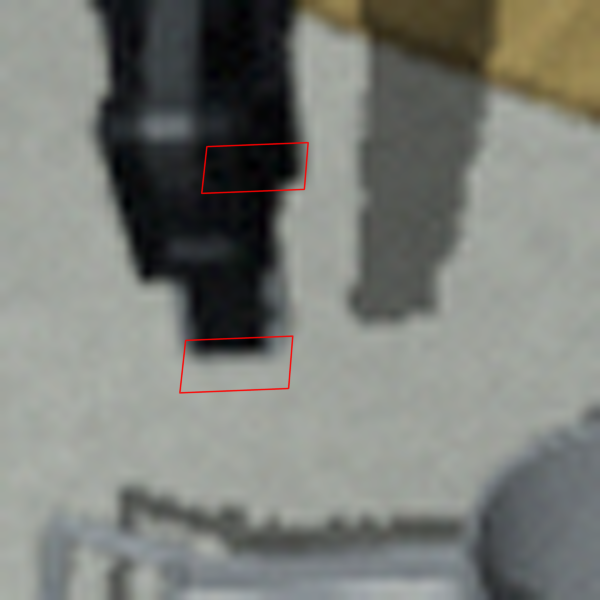

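Emit:
arm_command([
  [0, 10, -2, 0],
  [0, 15, -2, 0],
  [0, 20, 0, 0],
  [0, 20, 0, 0],
  [0, 20, 0, 0],
  [0, 15, 0, 0],
  [0, 10, 0, 0],
  [0, 6, 0, 0],
  [0, 0, 0, 0],
])

```text
clock: 4.58
eef_pos: [0.5092, 0.3681, 0.0442]
tool_rot: [-90.0, -0.0, -157.1]
force: [0.5, 0.6, -0.4]
gripper_width: 0.0426
```

```bash
python3 d.py .509 .369 .044 -157.1; python3 - <<'E'
from h import *
for n,b in(("side",(180,250,310,340)),):
    im=camera(n)[:,:,::-1].copy();cv2.imwrite(f"pics/{n}2.png",im)
    crop(n,im,*b,6,f"{n}2c.png")
E
```

```text
t 4.575 pos [0.5092 0.3681 0.0442] rot [-9.0000e+01 -1.0000e-02 -1.5713e+02] F [ 0.49  0.56 -0.42] M [-0.02 -0.    0.06] w 0.0426 j6 96.7
shift [-0.2  0.2 -0.9] 0.001
turn -0.03 shift after [-0.2  0.2 -0.9]
```

View pics/side2c.png

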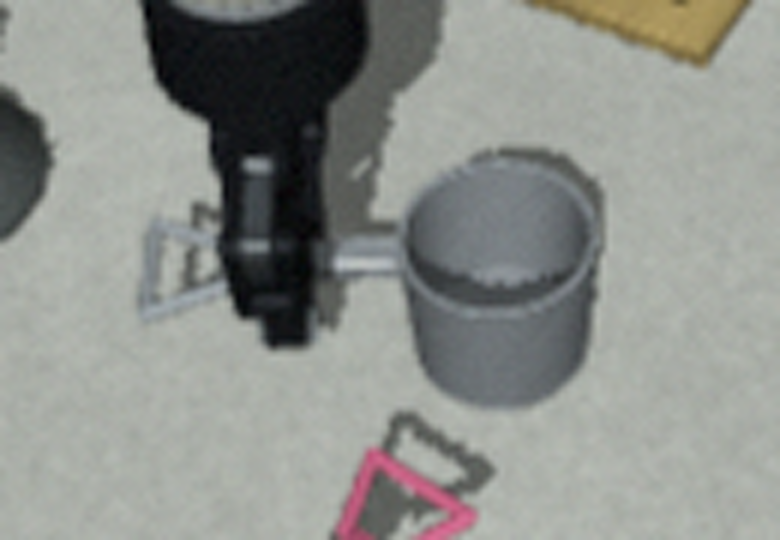

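Emit:
arm_command([
  [0, 0, 0, 0],
  [0, 0, 0, 0],
  [0, 0, 0, 0],
  [0, 0, 0, 0],
  [0, 0, 0, 0],
], grip=1, squeeze=110)

```text
clock: 5.25
eef_pos: [0.5099, 0.3686, 0.0449]
tool_rot: [-90.0, 0.1, -157.1]
force: [1.6, 1.4, 3.7]
gripper_width: 0.0114
```

Emit:
arm_command([
  [0, -4, 0, 0],
  [0, -10, 0, 0],
  [0, -20, 0, 0],
  [0, -20, 0, 0],
  [0, -20, 0, 0],
  [0, -20, 0, 0],
  [0, -20, 0, 0],
  [0, -10, 0, 0],
  [0, 0, 0, 0],
  [0, 0, 0, 0],
])

```text
clock: 6.5
eef_pos: [0.5086, 0.3678, 0.1675]
tool_rot: [-90.0, -0.1, -157.1]
force: [0.4, -0.4, -1.7]
gripper_width: 0.0117
```

```bash
python3 d.py .509 .369 .044 -157.1; python3 - <<'E'
from h import *
for n,b in(("side",(150,180,300,310)),):
    im=camera(n)[:,:,::-1].copy();cv2.imwrite(f"pics/{n}3.png",im)
    crop(n,im,*b,5,f"{n}3c.png")
E
```

```text
t 6.5 pos [0.5086 0.3678 0.1675] rot [-8.9990e+01 -9.0000e-02 -1.5713e+02] F [ 0.38 -0.43 -1.73] M [ 0.04 -0.06 -0.04] w 0.0117 j6 96.7
shift [ -1.  123.5  -1. ] 0.124
turn -0.03 shift after [ -0.9 123.5  -1. ]
```

View pics/side3c.png

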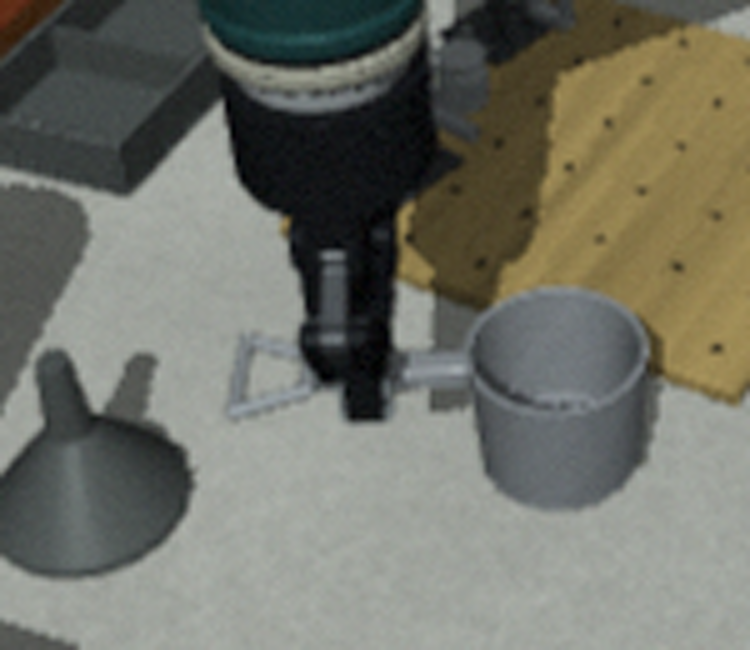

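```bash
python3 - <<'E'
from h import *
im=cv2.imread("pics/side3.png")
a=np.radians(22.87);d=np.array([np.cos(a),np.sin(a)])
xy=np.array([.5086,.3678])-.078*d
crop("side",im,180,230,290,290,7,"g.png",cup((*xy,22.87,.1226)))
E
```

```text
(no output)
```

View pics/g.png

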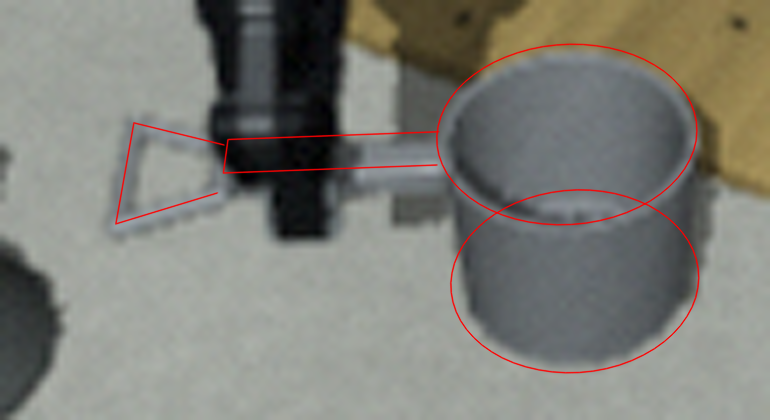

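```bash
python3 d.py .566 -.0637 .1675 164
```

```text
t 6.55 pos [0.5086 0.3677 0.1673] rot [-8.9990e+01 -1.1000e-01 -1.5713e+02] F [ 0.15  0.46 -1.79] M [ 0.06 -0.14  0.03] w 0.0118 j6 96.7
shift [1.147e+02 1.000e-01 4.198e+02] 0.435
turn 38.87 shift after [-1.741e+02 -2.000e-01  3.989e+02]
```

Emit:
arm_command([
  [0, 0, 0, 5],
  [0, 0, 0, 10],
  [0, 0, 0, 10],
  [0, 0, 0, 10],
  [0, 0, 0, 3.9],
  [-7, 0, 16, 0],
  [-14, 0, 32, 0],
  [-17.4, 0, 40, 0],
  [-17.4, 0, 40, 0],
  [-17.4, 0, 40, 0],
  [-17.4, 0, 40, 0],
  [-17.4, 0, 40, 0],
  [-17.4, 0, 40, 0],
  [-17.4, 0, 40, 0],
  [-14, 0, 32, 0],
  [-10, 0, 22, 0],
  [-7, 0, 16, 0],
  [0, 0, 0, 0],
  [0, 0, 0, 0],
])

```text
clock: 8.93
eef_pos: [0.5658, -0.0618, 0.1681]
tool_rot: [-90.0, -0.1, 164.0]
force: [0.2, -0.5, -2.4]
gripper_width: 0.0117
```

```bash
python3 d.py .566 -.0637 .130 164; python3 - <<'E'
from h import *
for n in("side","top"):
    im=camera(n)[:,:,::-1].copy();cv2.imwrite(f"pics/{n}4.png",im)
im=cv2.imread("pics/side4.png");crop("side",im,210,110,330,210,6,"h.png")
E
```

```text
t 8.925 pos [ 0.5658 -0.0618  0.1681] rot [-9.0030e+01 -6.0000e-02  1.6399e+02] F [ 0.19 -0.55 -2.42] M [-0.03 -0.13 -0.01] w 0.0117 j6 92.8
shift [-0.7 38.1  1.8] 0.038
turn -0.01 shift after [-0.7 38.1  1.8]
```

View pics/h.png

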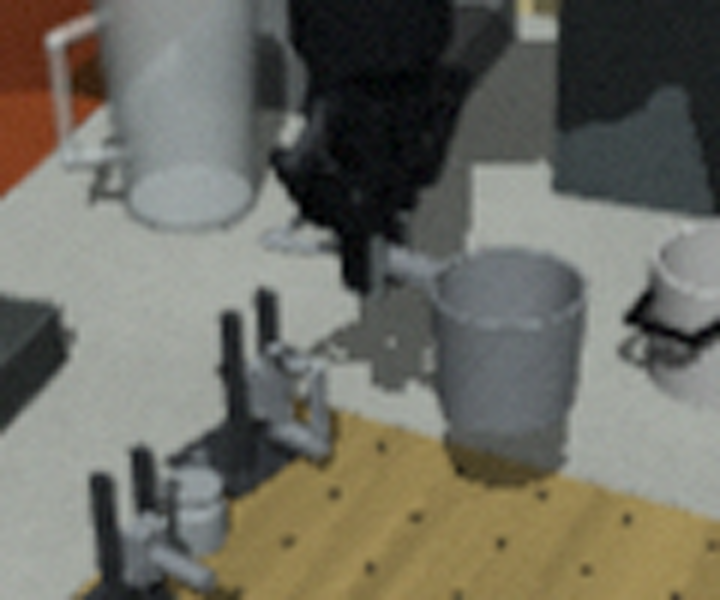

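View pics/top4.png

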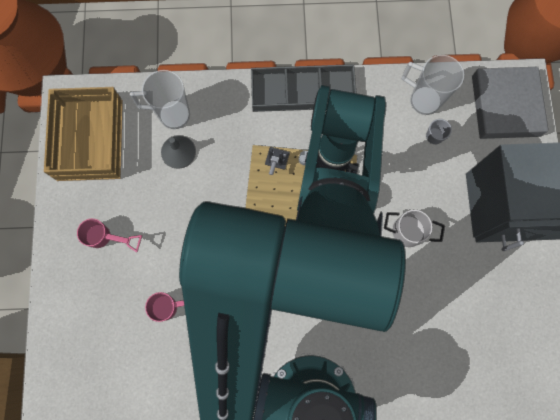

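Emit:
arm_command([
  [-0.7, 10, 1.8, 0],
  [0, 15, 0, 0],
  [0, 15, 0, 0],
  [0, 10, 0, 0],
  [0, 5, 0, 0],
  [0, 0, 0, 0],
  [0, 0, 0, 0],
])

```text
clock: 9.9
eef_pos: [0.567, -0.0645, 0.1137]
tool_rot: [-90.0, 0.0, 164.0]
force: [-0.3, -0.9, -1.9]
gripper_width: 0.0119
```

```bash
python3 d.py .566 -.0637 .113 164; python3 - <<'E'
from h import *
s=read_state();p=s["eef_pos"];y=s["tool_rot"][2]-180
im=camera("side")[:,:,::-1].copy();cv2.imwrite("pics/side5.png",im)
a=np.radians(y);xy=p[:2]-.078*np.array([np.cos(a),np.sin(a)])
cp=cup((*xy,y,p[2]+.0071-.052))
A=crop("side",im,240,140,290,190,8,None);B=crop("side",im,240,140,290,190,8,None,cp+stand((.615,-.0778,-16,.012),-.004))
cv2.imwrite("pics/i.png",np.hstack([A,B]))
b=p[:2]+.052*np.array([np.cos(a),np.sin(a)])-[.615,-.0778];A=np.radians(-16)
print("bar in stand",b@[np.cos(A),np.sin(A)],b@[-np.sin(A),np.cos(A)])
E
```

```text
t 9.9 pos [ 0.567  -0.0645  0.1137] rot [-9.0010e+01  5.0000e-02  1.6397e+02] F [-0.29 -0.92 -1.9 ] M [-0.06 -0.14 -0.  ] w 0.0119 j6 92.6
shift [ 1.1  0.7 -0.5] 0.001
turn -0.03 shift after [ 1.1  0.7 -0.5]
bar in stand 0.0021542685552223277 -0.00043766417191101444
```

View pics/i.png

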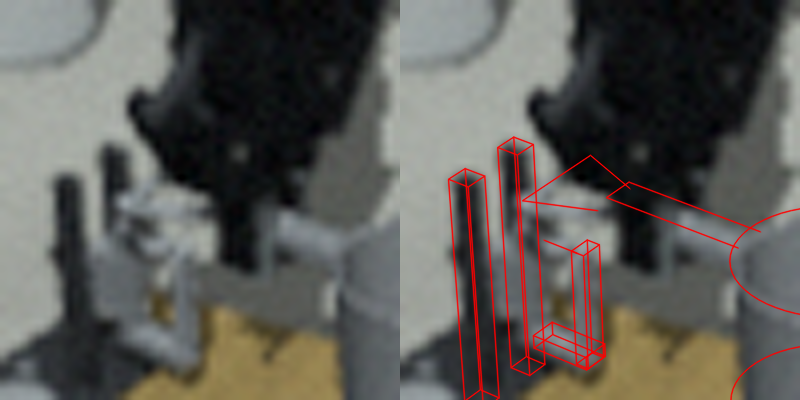

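Emit:
arm_command([
  [0.5, 4, 0, 0],
  [0, 4, 0, 0],
  [0, 3, 0, 0],
  [0, 2, 0, 0],
  [0, 0, 0, 0],
])

```text
clock: 10.58
eef_pos: [0.5659, -0.0642, 0.1001]
tool_rot: [-90.0, -0.0, 164.0]
force: [0.6, 0.3, -1.6]
gripper_width: 0.0114
```

```bash
python3 d.py .566 -.0637 .0885 164; cat > bar.py <<'E'
from h import *
s=read_state();p=s["eef_pos"];y=s["tool_rot"][2]-180;a=np.radians(y)
b=p[:2]+.052*np.array([np.cos(a),np.sin(a)])-[.615,-.0778];A=np.radians(-16)
print("bar in stand mm",(1e3*b@[np.cos(A),np.sin(A)]).round(1),(1e3*b@[-np.sin(A),np.cos(A)]).round(1),"z",round(1e3*(p[2]+.0071-.012),1),"F",s["force"].round(1),"M",s["torque"].round(2),"t",s["clock"])
E
python3 bar.py
```

```text
t 10.575 pos [ 0.5659 -0.0642  0.1001] rot [-9.0000e+01 -3.0000e-02  1.6397e+02] F [ 0.64  0.25 -1.56] M [-0.07 -0.16 -0.06] w 0.0114 j6 92.6
shift [ 0.1 11.6 -0.5] 0.012
turn -0.03 shift after [ 0.1 11.6 -0.5]
bar in stand mm 1.1 -0.4 z 95.2 F [ 0.6  0.3 -1.6] M [-0.07 -0.16 -0.06] t 10.575
```

Emit:
arm_command([
  [0, 1, 0, 0],
  [0, 1, 0, 0],
  [0, 1, 0, 0],
  [0, 1, 0, 0],
  [0, 1, 0, 0],
])

```text
clock: 11.2
eef_pos: [0.5661, -0.0642, 0.0953]
tool_rot: [-90.0, 0.0, 164.0]
force: [0.0, 0.3, -1.7]
gripper_width: 0.0118
```

Emit:
arm_command([
  [0, 1, 0, 0],
  [0, 1, 0, 0],
  [0, 1, 0, 0],
  [0, 1, 0, 0],
])

```text
clock: 11.7
eef_pos: [0.5661, -0.0642, 0.0912]
tool_rot: [-90.0, -0.0, 164.0]
force: [-1.0, -0.3, -0.9]
gripper_width: 0.0117
```

Bar at ~86 mm above panel, no contact yet. Continue slowly.

Emit:
arm_command([
  [0, 1, 0, 0],
  [0, 1, 0, 0],
  [0, 1, 0, 0],
])

```text
clock: 12.08
eef_pos: [0.566, -0.0642, 0.0885]
tool_rot: [-90.0, -0.0, 164.0]
force: [-1.7, -0.1, 2.7]
gripper_width: 0.0115
```

```bash
python3 bar.py
```

```text
bar in stand mm 1.1 -0.4 z 83.6 F [-1.7 -0.1  2.7] M [-0.02 -0.05  0.03] t 12.075
```

Emit:
arm_command([
  [0, 1, 0, 0],
  [0, 0, 0, 0],
])

```text
clock: 12.32
eef_pos: [0.5658, -0.0641, 0.0873]
tool_rot: [-90.0, -0.0, 164.0]
force: [-2.8, 0.1, 3.2]
gripper_width: 0.0116
```

Emit:
arm_command([
  [0, 1, 0, 0],
  [0, 0, 0, 0],
])

```text
clock: 12.58
eef_pos: [0.5659, -0.0641, 0.0862]
tool_rot: [-90.0, -0.0, 164.0]
force: [-3.3, -1.0, 3.3]
gripper_width: 0.0111
```

```bash
python3 bar.py;python3 - <<'E'
from h import *
s=read_state();p=s["eef_pos"];y=s["tool_rot"][2]-180
im=camera("side")[:,:,::-1].copy();cv2.imwrite("pics/side6.png",im)
crop("side",im,235,140,295,190,12,"j.png")
E
```

```text
bar in stand mm 1.0 -0.4 z 81.3 F [-3.3 -1.   3.3] M [ 0.04  0.05 -0.03] t 12.575
```

View pics/j.png

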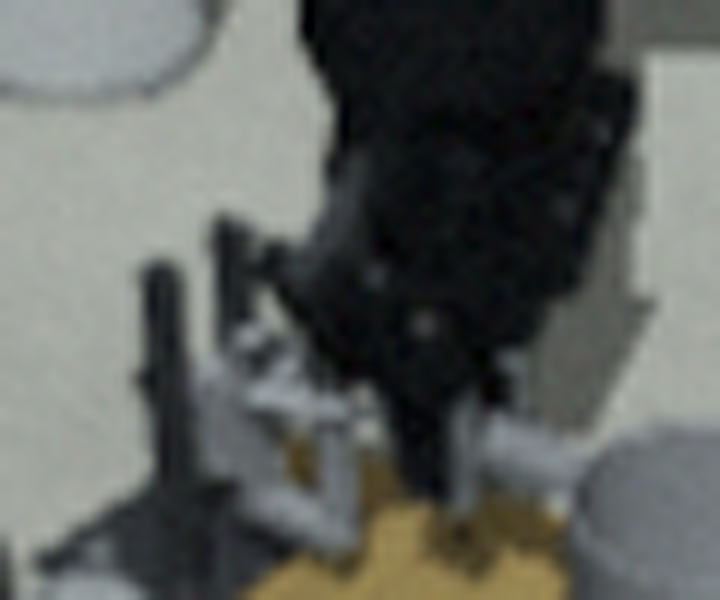

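Emit:
arm_command([
  [0, 1, 0, 0],
  [0, 1, 0, 0],
  [0, 0, 0, 0],
])

```text
clock: 13.0
eef_pos: [0.5661, -0.0642, 0.0843]
tool_rot: [-90.0, 0.0, 164.0]
force: [-3.0, 1.0, 4.2]
gripper_width: 0.0113
```

Emit:
arm_command([
  [0, 1, 0, 0],
  [0, 1, 0, 0],
  [0, 0, 0, 0],
])

```text
clock: 13.38
eef_pos: [0.5666, -0.0643, 0.0825]
tool_rot: [-90.0, 0.1, 164.0]
force: [-2.1, 1.1, 6.2]
gripper_width: 0.0117
```

```bash
python3 bar.py
```

```text
bar in stand mm 1.7 -0.4 z 77.6 F [-2.1  1.1  6.2] M [-0.05 -0.1   0.04] t 13.375
```

Emit:
arm_command([
  [0, 1, 0, 0],
  [0, 1, 0, 0],
  [0, 0, 0, 0],
])

```text
clock: 13.75
eef_pos: [0.5669, -0.0644, 0.0808]
tool_rot: [-90.0, 0.1, 164.0]
force: [-2.3, -0.0, 6.0]
gripper_width: 0.0112
```

Emit:
arm_command([
  [0, 1, 0, 0],
  [0, 1, 0, 0],
  [0, 0, 0, 0],
])

```text
clock: 14.12
eef_pos: [0.5659, -0.0641, 0.0783]
tool_rot: [-90.0, -0.0, 164.0]
force: [-2.9, 0.8, 4.7]
gripper_width: 0.0116
```

```bash
python3 bar.py
```

```text
bar in stand mm 1.1 -0.4 z 73.4 F [-2.9  0.8  4.7] M [0.03 0.08 0.02] t 14.125
```

Emit:
arm_command([
  [0, 1, 0, 0],
  [0, 1, 0, 0],
  [0, 1, 0, 0],
  [0, 0, 0, 0],
])

```text
clock: 14.62
eef_pos: [0.5656, -0.064, 0.075]
tool_rot: [-90.0, -0.1, 164.0]
force: [-4.6, 1.4, 3.6]
gripper_width: 0.0116
```

Emit:
arm_command([
  [0, 1, 0, 0],
  [0, 1, 0, 0],
  [0, 1, 0, 0],
  [0, 0, 0, 0],
])

```text
clock: 15.12
eef_pos: [0.565, -0.0639, 0.0717]
tool_rot: [-90.0, -0.1, 164.0]
force: [-4.5, 1.6, 0.3]
gripper_width: 0.0114
```

```bash
python3 bar.py
```

```text
bar in stand mm 0.1 -0.4 z 66.8 F [-4.5  1.6  0.3] M [0.19 0.5  0.04] t 15.125
```

Emit:
arm_command([
  [0, 1, 0, 0],
  [0, 1, 0, 0],
  [0, 1, 0, 0],
  [0, 0, 0, 0],
])

```text
clock: 15.62
eef_pos: [0.5669, -0.0645, 0.0694]
tool_rot: [-90.0, 0.1, 164.0]
force: [0.5, 0.1, -1.7]
gripper_width: 0.0118
```

Emit:
arm_command([
  [0, 1, 0, 0],
  [0, 1, 0, 0],
  [0, 1, 0, 0],
  [0, 0, 0, 0],
])

```text
clock: 16.12
eef_pos: [0.566, -0.0642, 0.0662]
tool_rot: [-90.0, -0.0, 164.0]
force: [0.1, 1.1, -2.6]
gripper_width: 0.0116
```

```bash
python3 bar.py
```

```text
bar in stand mm 1.1 -0.4 z 61.3 F [ 0.1  1.1 -2.6] M [-0.05 -0.12  0.02] t 16.125
```

Emit:
arm_command([
  [0, 1, 0, 0],
  [0, 1, 0, 0],
  [0, 0.5, 0, 0],
  [0, 0, 0, 0],
  [0, 0, 0, 0],
  [0, 0, 0, 0],
])

```text
clock: 16.88
eef_pos: [0.5661, -0.0642, 0.0638]
tool_rot: [-90.0, 0.0, 164.0]
force: [0.4, 0.7, -2.6]
gripper_width: 0.0115
```

```bash
python3 bar.py;python3 - <<'E'
from h import *
s=read_state();p=s["eef_pos"];y=s["tool_rot"][2]-180
im=camera("side")[:,:,::-1].copy();cv2.imwrite("pics/side7.png",im)
crop("side",im,235,140,295,190,12,"k.png")
E
```

```text
bar in stand mm 1.2 -0.4 z 58.9 F [ 0.4  0.7 -2.6] M [-0.03 -0.08 -0.01] t 16.875
```

View pics/k.png

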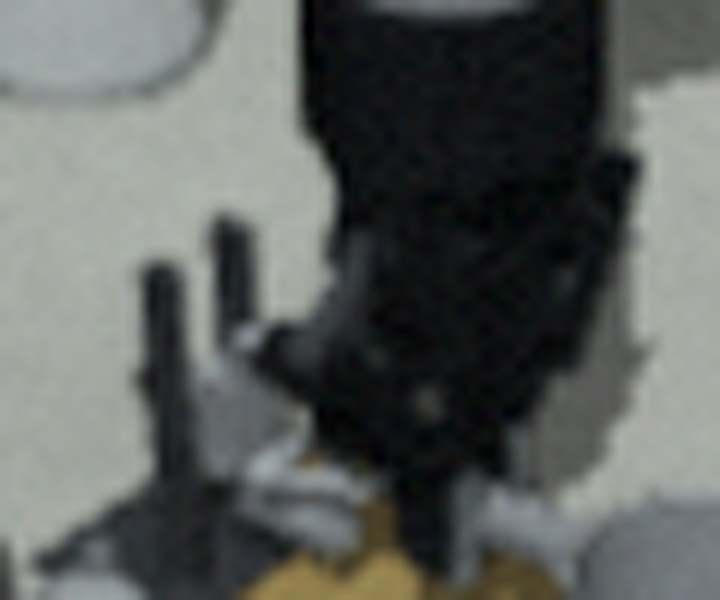

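Emit:
arm_command([
  [0, -2, 0, 0],
  [0, -3, 0, 0],
  [0, -3, 0, 0],
  [0, -2, 0, 0],
  [0, -1, 0, 0],
  [0, 0, 0, 0],
])

```text
clock: 17.68
eef_pos: [0.5661, -0.0642, 0.0749]
tool_rot: [-90.0, 0.0, 164.0]
force: [0.1, 0.0, -2.1]
gripper_width: 0.0119
```

```bash
python3 bar.py
```

```text
bar in stand mm 1.2 -0.4 z 70.0 F [ 0.1  0.  -2.1] M [-0.05 -0.17 -0.03] t 17.675
```

Emit:
arm_command([
  [0, -1, 0, 0],
  [0, -0.5, 0, 0],
  [0, 0, 0, 0],
])

```text
clock: 18.05
eef_pos: [0.5661, -0.0642, 0.0763]
tool_rot: [-90.0, -0.0, 164.0]
force: [-0.1, 0.2, -1.4]
gripper_width: 0.0118
```

```bash
python3 bar.py
```

```text
bar in stand mm 1.2 -0.4 z 71.4 F [-0.1  0.2 -1.4] M [-0.01 -0.09 -0.01] t 18.05
```

Emit:
arm_command([
  [0, -0.5, 0, 0],
  [0, -0.5, 0, 0],
  [0, 0, 0, 0],
])

```text
clock: 18.42
eef_pos: [0.5661, -0.0642, 0.0774]
tool_rot: [-90.0, 0.0, 164.0]
force: [1.0, 0.0, -1.4]
gripper_width: 0.0116
```

Emit:
arm_command([
  [0, -0.5, 0, 0],
  [0, 0, 0, 0],
])

```text
clock: 18.68
eef_pos: [0.5661, -0.0642, 0.0779]
tool_rot: [-90.0, 0.0, 164.0]
force: [0.4, -0.6, -2.2]
gripper_width: 0.0119
```

```bash
python3 bar.py
```

```text
bar in stand mm 1.3 -0.4 z 73.0 F [ 0.4 -0.6 -2.2] M [-0.03 -0.09 -0.  ] t 18.675
```

Emit:
arm_command([
  [0, -0.5, 0, 0],
  [0, 0, 0, 0],
])

```text
clock: 18.92
eef_pos: [0.5661, -0.0642, 0.0784]
tool_rot: [-90.0, 0.0, 164.0]
force: [0.4, -0.3, -1.9]
gripper_width: 0.0118
```

Emit:
arm_command([
  [0, -0.5, 0, 0],
  [0, 0, 0, 0],
])

```text
clock: 19.18
eef_pos: [0.5661, -0.0642, 0.0789]
tool_rot: [-90.0, 0.0, 164.0]
force: [-0.4, 0.3, -2.5]
gripper_width: 0.0115
```

Emit:
arm_command([
  [0, -0.5, 0, 0],
  [0, 0, 0, 0],
])

```text
clock: 19.42
eef_pos: [0.5661, -0.0642, 0.0794]
tool_rot: [-90.0, -0.0, 164.0]
force: [-0.1, -0.5, -2.7]
gripper_width: 0.0117
```

Emit:
arm_command([
  [0, -0.5, 0, 0],
  [0, 0, 0, 0],
])

```text
clock: 19.68
eef_pos: [0.5661, -0.0642, 0.0798]
tool_rot: [-90.0, 0.0, 164.0]
force: [-0.7, -0.2, -2.6]
gripper_width: 0.0117
```

Emit:
arm_command([
  [0, -0.5, 0, 0],
  [0, 0, 0, 0],
])

```text
clock: 19.92
eef_pos: [0.566, -0.0642, 0.0803]
tool_rot: [-90.0, -0.0, 164.0]
force: [1.2, 0.7, -3.5]
gripper_width: 0.0113
```

Emit:
arm_command([
  [0, -0.5, 0, 0],
  [0, 0, 0, 0],
])

```text
clock: 20.18
eef_pos: [0.566, -0.0641, 0.0807]
tool_rot: [-90.0, -0.0, 164.0]
force: [0.2, -0.4, -3.8]
gripper_width: 0.0112
```

```bash
python3 bar.py;python3 - <<'E'
from h import *
im=camera("side")[:,:,::-1].copy();cv2.imwrite("pics/side8.png",im)
crop("side",im,235,140,295,190,12,"l.png")
E
```

```text
bar in stand mm 1.1 -0.4 z 75.8 F [ 0.2 -0.4 -3.8] M [-0.06 -0.09 -0.04] t 20.175
```

View pics/l.png

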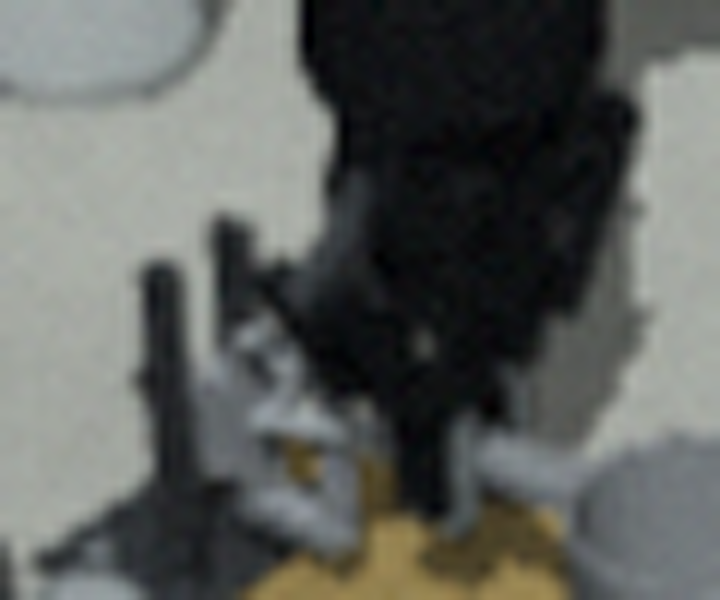

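Emit:
arm_command([
  [0, -0.5, 0, 0],
  [0, 0, 0, 0],
])

```text
clock: 20.48
eef_pos: [0.566, -0.0641, 0.0811]
tool_rot: [-90.0, -0.0, 164.0]
force: [1.6, -0.4, -6.7]
gripper_width: 0.0116
```

Emit:
arm_command([
  [0, -0.5, 0, 0],
  [0, 0, 0, 0],
])

```text
clock: 20.72
eef_pos: [0.5659, -0.0641, 0.0816]
tool_rot: [-90.0, -0.0, 164.0]
force: [2.0, 0.0, -8.8]
gripper_width: 0.0117
```

```bash
python3 bar.py
```

```text
bar in stand mm 1.0 -0.4 z 76.7 F [ 2.   0.  -8.8] M [ 0.08 -0.03  0.03] t 20.725
```

Emit:
arm_command([
  [0, 0, 0, 0],
  [0, 0, 0, 0],
  [0, 0, 0, 0],
  [0, 0, 0, 0],
])

```text
clock: 21.22
eef_pos: [0.5659, -0.0642, 0.0817]
tool_rot: [-90.0, -0.0, 164.0]
force: [2.1, 0.0, -8.5]
gripper_width: 0.0118
```

```bash
python3 bar.py
```

```text
bar in stand mm 1.0 -0.4 z 76.8 F [ 2.1  0.  -8.5] M [ 0.04 -0.04  0.01] t 21.225
```

Emit:
arm_command([
  [0, 1, 0, 0],
  [0, 2, 0, 0],
  [0, 3, 0, 0],
  [0, 4, 0, 0],
  [0, 4, 0, 0],
  [0, 4, 0, 0],
  [0, 2, 0, 0],
  [0, 1, 0, 0],
  [0, 0, 0, 0],
])

```text
clock: 22.35
eef_pos: [0.5661, -0.0642, 0.0608]
tool_rot: [-90.0, -0.0, 164.0]
force: [-0.0, 0.5, -1.7]
gripper_width: 0.0118
```

```bash
python3 bar.py
```

```text
bar in stand mm 1.2 -0.4 z 55.9 F [-0.   0.5 -1.7] M [-0.09 -0.09 -0.05] t 22.35
```

Emit:
arm_command([
  [0, 1, 0, 0],
  [0, 0.5, 0, 0],
  [0, 0, 0, 0],
])

```text
clock: 22.72
eef_pos: [0.566, -0.0642, 0.0593]
tool_rot: [-90.0, -0.0, 164.0]
force: [-0.0, -0.1, -1.5]
gripper_width: 0.0121
```

```bash
python3 bar.py
```

```text
bar in stand mm 1.2 -0.4 z 54.4 F [-0.  -0.1 -1.5] M [-0.   -0.08  0.02] t 22.725
```

Emit:
arm_command([
  [0, 0.5, 0, 0],
  [0, 0.5, 0, 0],
  [0, 0, 0, 0],
])

```text
clock: 23.1
eef_pos: [0.566, -0.0642, 0.0583]
tool_rot: [-90.0, -0.0, 164.0]
force: [-0.1, 0.8, -3.1]
gripper_width: 0.0119
```

Emit:
arm_command([
  [0, 0.5, 0, 0],
  [0, 0, 0, 0],
])

```text
clock: 23.35
eef_pos: [0.5661, -0.0642, 0.0578]
tool_rot: [-90.0, 0.0, 164.0]
force: [0.4, -0.5, -1.6]
gripper_width: 0.0121
```

Emit:
arm_command([
  [0, 0.5, 0, 0],
  [0, 0, 0, 0],
])

```text
clock: 23.6
eef_pos: [0.5663, -0.0643, 0.0574]
tool_rot: [-90.0, 0.0, 164.0]
force: [0.0, -0.1, -1.7]
gripper_width: 0.0115
```

Emit:
arm_command([
  [0, 0.5, 0, 0],
  [0, 0, 0, 0],
])

```text
clock: 23.85
eef_pos: [0.5665, -0.0643, 0.0571]
tool_rot: [-90.0, 0.0, 164.0]
force: [1.9, -0.7, 1.8]
gripper_width: 0.0118
```

Emit:
arm_command([
  [0, 0.5, 0, 0],
  [0, 0, 0, 0],
])

```text
clock: 24.1
eef_pos: [0.5668, -0.0644, 0.0568]
tool_rot: [-90.0, 0.1, 164.0]
force: [1.1, -0.6, 4.8]
gripper_width: 0.0117
```

Emit:
arm_command([
  [0, 0.5, 0, 0],
  [0, 0, 0, 0],
])

```text
clock: 24.35
eef_pos: [0.567, -0.0645, 0.0566]
tool_rot: [-90.0, 0.1, 164.0]
force: [0.8, -0.7, 7.4]
gripper_width: 0.0119
```

```bash
python3 bar.py
```

```text
bar in stand mm 2.2 -0.4 z 51.7 F [ 0.8 -0.7  7.4] M [-0.03  0.04  0.06] t 24.35
```

Emit:
arm_command([
  [0, -0.5, 0, 0],
  [0, 0, 0, 0],
])

```text
clock: 24.6
eef_pos: [0.5668, -0.0644, 0.0568]
tool_rot: [-90.0, 0.1, 164.0]
force: [1.5, -0.5, 5.2]
gripper_width: 0.0116
```

Emit:
arm_command([
  [0, 0, 0, 0],
  [0, 0, 0, 0],
  [0, 0, 0, 0],
  [0, 0, 0, 0],
], grip=0.55, squeeze=20)

```text
clock: 25.1
eef_pos: [0.5658, -0.0641, 0.0561]
tool_rot: [-90.0, -0.0, 164.0]
force: [0.2, 0.3, -0.4]
gripper_width: 0.0385
```

```bash
python3 bar.py;python3 - <<'E'
from h import *
im=camera("side")[:,:,::-1].copy();cv2.imwrite("pics/side9.png",im)
crop("side",im,225,130,325,210,7,"m.png")
E
```

```text
bar in stand mm 1.0 -0.4 z 51.2 F [ 0.2  0.3 -0.4] M [-0.04 -0.02 -0.01] t 25.1
```

View pics/m.png

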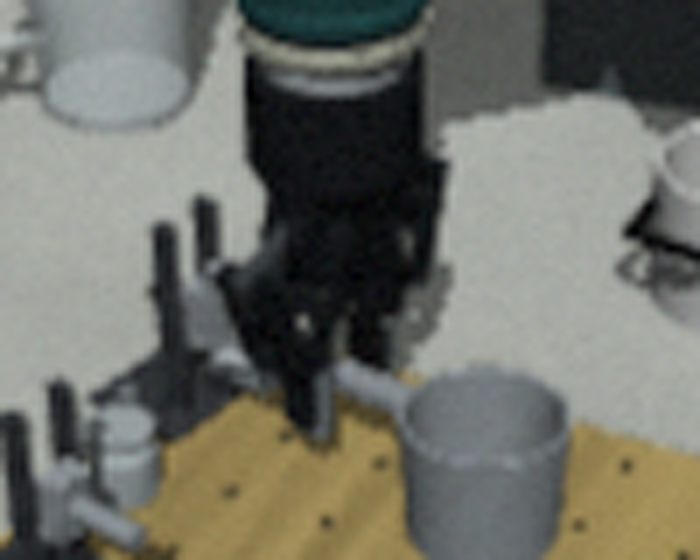

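Released (force ~0), the cup stands. Raise straight up.

Emit:
arm_command([
  [0, -4, 0, 0],
  [0, -8, 0, 0],
  [0, -12, 0, 0],
  [0, -20, 0, 0],
  [0, -30, 0, 0],
  [0, -30, 0, 0],
  [0, -30, 0, 0],
  [0, -30, 0, 0],
  [0, -20, 0, 0],
  [0, 0, 0, 0],
  [0, 0, 0, 0],
])

```text
clock: 26.52
eef_pos: [0.5655, -0.0641, 0.2399]
tool_rot: [-90.0, -0.0, 164.0]
force: [-1.0, -0.3, 0.1]
gripper_width: 0.0385
```

```bash
python3 bar.py;python3 - <<'E'
from h import *
im=camera("side")[:,:,::-1].copy();cv2.imwrite("pics/side10.png",im)
a=np.radians(-16);d=np.array([np.cos(a),np.sin(a)])
xy=np.array([.615,-.0778])+(.001-.130)*d
A=crop("side",im,235,140,325,220,6,None);B=crop("side",im,245,150,275,190,14,None)
cv2.imwrite("pics/n.png",A);cv2.imwrite("pics/o.png",B)
crop("side",im,235,140,325,220,8,"p.png",cup((*xy,-16,.012))+stand((.615,-.0778,-16,.012),-.002))
E
```

```text
bar in stand mm 0.7 -0.5 z 235.0 F [-1.  -0.3  0.1] M [-0.    0.06 -0.05] t 26.525
```

View pics/o.png

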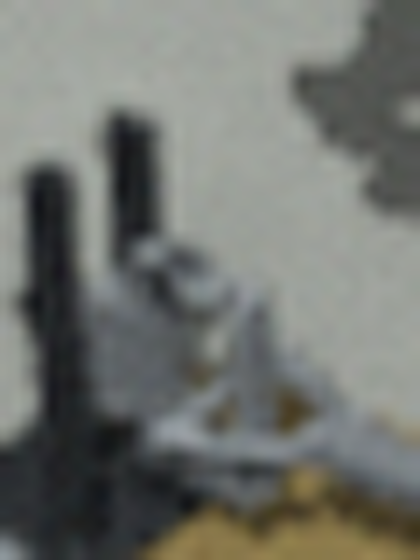

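View pics/p.png

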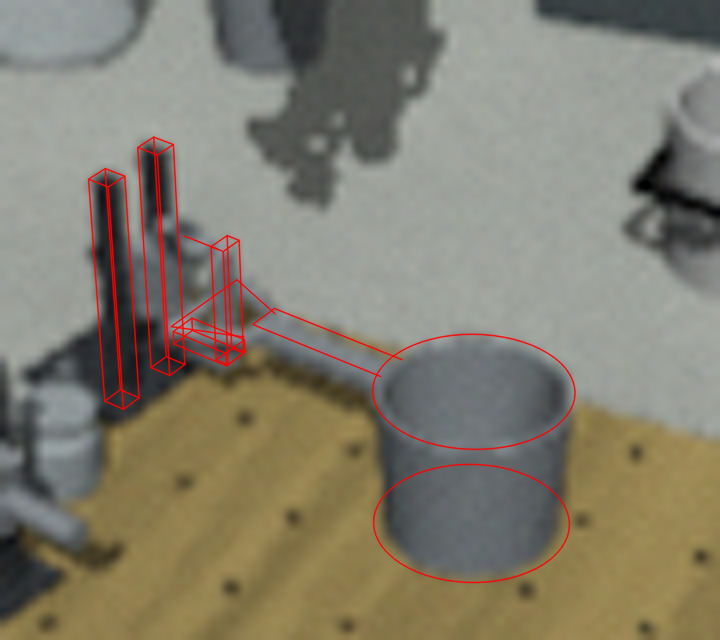

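```bash
python3 -c "
from cell import *
print(sign_off())"
```

```text
the job is handed in; nothing more can be done
None
```

The steel cup is clipped to the snap hook and standing on the pegboard, and I handed the job in at 26.5 s of the 61 s allowed. No verdict is reported, and the gate angle and contact forces could not be read directly.

- **Gate and clip:** I gripped the cup by its handle and lowered the ring over the nose. It met the gate with the end bar about 84 mm above the panel. The wrist force, allowing for the cup's weight, peaked at about 8–9 N. It dropped back to the cup's weight alone with the bar at about 64 mm, as expected when the gate snaps shut over it.
- **Tug:** I pulled up until the gate took about 6.5 N and held that for half a second. The bar read about 77 mm above the panel, and the gate held.
- **Release:** I set the cup down with about 9 N on the panel, eased off, opened the fingers and raised the arm clear. The wrist force was near zero afterwards.

The last side picture shows the nose up through the ring, the gate shut above the bar and the cup upright close to the position I calculated. The only disagreement was 4–5 mm between the two cameras when I first located the cup. For the hook itself I went by touch.

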